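# Index the cupcake turntable to its third stop

## Task

Slide the blue cupcake carrier along the rail of the decorating turntable, under the keeper bar, until the spring balls click and hold it fully home, and let go of it. Then take the red knob, turn the turntable clockwise (seen from above) by three clicks to its third stop without going past it, and finish still gripping the knob there, so that the turntable stays steady for piping. Leave the timer, spice jar, bench scraper and foil cups where they are.

Things in the scene. Friction and masses are not known exactly. Their poses are not given: they have to be found in the camera images.
- carrier: Loose blue sled, about 0.25 kg, a cream-topped cupcake fixed on it (74 mm across, top about 93 mm up). Origin: centre of its underside, below the cupcake; +x is the way it goes onto the rail, z up. Two runners, x -35 to +35 mm, 13 mm high, 27.6 mm apart inside, 43.6 mm outside, straddle the rail; plate 62 mm wide above them. Starts on the sheet pan.
- carrier_grip (a point): Where to pinch the carrier: middle of its upright tab, 62 mm behind the carrier's origin (x = -62 mm), 60 mm above its underside; axes as the carrier's. The tab is 26 mm long (x), 14 mm thick (y: pinch this), its top 75 mm above the underside.
- carrier_tongue (a point): Front tip of the carrier's tongue, 55.5 mm ahead of its origin, on the upper face 18 mm above the underside. The tongue is 40 mm wide, 5 mm thick; it goes under the keeper bar. Axes as the carrier's.
- seat (a point): Point on the disc's top face on the rail's centre line, 95 mm from the turntable axis: the carrier's origin lies here when home, axes parallel. Turns with the disc. +x points along the rail to the axis (way of insertion), z up. Disc: aluminium, 260 mm across, top 45 mm above the table. Rail: steel bar 24 mm wide, 12 mm high, along the disc's radius. The carrier meets a hard stop 1.5 mm after home.
- rail_end (a point): Outer, rounded end of the rail on the disc's top face, 41.8 mm behind the seat, 136.8 mm from the axis. Axes as the seat's. Here the carrier slides on.
- keeper (a point): Middle of the dark keeper bar's underside, 23 mm above the disc top, 47 mm ahead of the seat; bar 8 mm along x, on posts 62 mm apart. The tongue passes under it, 5 mm to spare, over the last 12 mm of travel. 22 mm farther out, brass spring balls in the rail's sides catch notches in the runners: they resist from about 12 mm before home, with roughly 5 to 15 N, then click. Axes as the seat's.
- knob_grip (a point): Point on the turntable's axis in the knob's red bar, 127 mm above the table; axes as the seat's. Bar 50 mm long (x), 16 mm thick (y: pinch this from above), from 107 to 143 mm above the table, over a black flange 54 mm across. It turns with the disc.
- index_disc (a joint): Angle of disc, knob and rail, rad: 0 at the home stop where it starts, growing clockwise seen from above. Spring stops every 22.5 degrees: 0.393, 0.785, 1.178 (third), two more beyond. Leaving a stop takes 0.2 to 0.5 N m; past midway the spring drives the disc on to the next (0.4 to 0.8 N m the other way). The white base is fixed. Dots on the disc, one a click (yellow: home), pass a red pointer.
- turntable: The whole decorating turntable; its white round base (196 mm across) is fixed to the table. Origin: on the axis at table height; +x points from the axis to the red pointer, which reaches 147 mm from the axis, 46 mm high, opposite the rail at the home stop.
- kitchen_timer: Loose bystander: white timer with a red top, 62 mm across, 44 mm high; origin at the centre of its underside.
- spice_jar: Loose bystander: jar 47 mm across, 98 mm high; origin at the centre of its underside.
- scraper: Loose bystander: bench scraper, steel blade and black grip, 164 mm long, 89 mm wide, 26 mm high, lying flat; origin at the centre of its underside.
- foil_cups: Loose bystander: stack of silver foil cups, 72 mm across, 61 mm high; origin at the centre of its underside.

How it is judged (in metres and radians):
On the way, in this order (a step that is already met when the one before it is completed fails the run):
1. the carrier is fully home on the rail and let go, the turntable still at its home stop (x of carrier in the frame of seat between -0.005 and 0.005 m and y of carrier in the frame of seat between -0.004 and 0.004 m and z of carrier in the frame of seat between -0.004 and 0.005 m and angle between the x axis of carrier and the x axis of seat, either way round below 0.1 rad and angle between carrier's own z axis and vertical below 0.08 rad and value of joint index_disc below 0.15 rad and contact force between the fingers and carrier below 0.1 N), for 0.2 s.
2. the knob, held by the fingers, has passed the first stop (value of joint index_disc above 0.55 rad and contact force between the fingers and turntable above 1 N and distance between the grasp point and knob_grip below 0.03 m).
At the end, for the whole second after the job is handed in: The turntable stands still at its third stop (1.178 rad, within 0.1), the fingers still grip the knob (more than 3 N, the grasp within 30 mm of the knob_grip point), and the carrier is home on the rail untouched (within 5 mm along the rail, 4 mm across, 5 mm in height and 0.1 rad of the seat) (x of carrier in the frame of seat between -0.005 and 0.005 m and y of carrier in the frame of seat between -0.004 and 0.004 m and z of carrier in the frame of seat between -0.004 and 0.005 m and angle between the x axis of carrier and the x axis of seat, either way round below 0.1 rad and angle between carrier's own z axis and vertical below 0.08 rad and value of joint index_disc between 1.0781 and 1.2781 rad and velocity of joint index_disc between -0.1 and 0.1 rad/s and contact force between the fingers and turntable above 3 N and distance between the grasp point and knob_grip below 0.03 m and contact force between the arm and carrier below 0.1 N); the arm keeps its last pose, push and grip.
It fails at once if the turntable is turned past the crest beyond its third stop (value of joint index_disc above 1.37445 rad).
It fails at once if the kitchen timer is moved by more than 2 cm (distance of kitchen_timer from where it was at the start of the episode above 0.02 m).
It fails at once if the spice jar is moved by more than 2 cm (distance of spice_jar from where it was at the start of the episode above 0.02 m).
It fails at once if the bench scraper is moved by more than 2 cm (distance of scraper from where it was at the start of the episode above 0.02 m).
It fails at once if the stack of foil cups is moved by more than 2 cm (distance of foil_cups from where it was at the start of the episode above 0.02 m).
It also fails if it takes over 61 s, if anything falls off the work surface, if the arm or the gripper's body presses on something with over 40 N, if the wrist force passes 120 N, or if a joint passes its speed limit or range.

## Robot

A 6-joint arm with a two-finger parallel gripper is mounted at the origin on a cart in front of the work surface, level with it; the furniture and walls round the work are solid. World frame = base frame: x ahead of the robot, y to its left, z up, the work surface at z = 0. Lengths are in mm, angles in rad, forces in N, time in s.
With the tool pointing down it reaches from about 325 to 875 mm from the base axis. Payload 4.4 kg.
Tool frame: the origin (TCP) lies where the fingers leave the gripper's body, on its centre line; the fingertips stand 73 mm ahead of it and the grasp point (between the pads) lies 54 mm ahead of it; z points along the fingers, y is the line along which they close (so a half turn about z gives the same grasp; the last joint's range is limited). The gripper opens to 85 mm and grips with 20 to 120 N. Pads are 22 mm wide; open, the fingers measure 114 mm over their backs; the gripper's body (76 mm by 85 mm) begins 54 mm behind the grasp point. The pads swing forward as they close: fully open they stand 13 mm farther back than shut.
Start: joints at [1.034, 0.207, 1.542, -0, 1.393, -0.15], TCP at [216.915, 532.518, 303.882] pointing down, gripper open.
Joint ranges: [-2.73, 2.73], [-0.86, 2.22], [0.23, 2.46], [-1.11, 4.25], [0.08, 2.63], [-2.82, 2.82]. Speed limits (rad/s): [2.79, 2.79, 3.14, 3.14, 3.14, 3.14].

## Interface

Orientations are given as a rotation vector (axis times angle).
In Python, from rig import env, solver, cams, order, readout gives the robot as it stands. Calls block until the motion is done:
- env.move_to(position, orientation): joint-space move of the TCP to a pose.
- env.movel(position, vel=150, orientation=None, contact_N=None): straight line of the TCP; orientation=None keeps the orientation; vel is the mean speed in mm/s. With contact_N (N) it stops when the force on the tool has changed by that much, and returns True; else False.
- env.set_joints(angles): joint-space move.
- env.set_gripper(opening, force=None): opening from 0.0 (shut) to 1.0 (fully open); force is the grip in N (None keeps the last); returns when the fingers have stopped.
- env.hold(seconds).
- solver.inverse_kinematics(position, orientation): joint angles nearest the present ones, or None.
- cams.capture(name): name is "scene" or "side" or "wrist"; returns (picture, depth): 400x640x3 uint8, red, green, blue; 400x640 float32, mm along the optical axis (not along the pixel's ray), 0 where there is no reading.
- cams.get_calibration(name): a dict with "fx", "fy", "cx", "cy" (pixels), "dist_coeffs" ([k1, k2, p1, p2, k3] as OpenCV has them; the pictures are not rectified), "cam_to_world" (4x4, takes a point from camera to world coordinates). Camera axes: x right, y up, looking along -z (the intrinsics and any distortion apply to the point x, -y, -z); pixel columns grow to the right and rows downward; lengths in mm; the calibration is good to about 2 mm. A picture is of the moment at which its call begins: read the wrist's pose just before it. get_calibration takes no time and is no camera call; for the wrist camera it gives the pose at the moment of the call.
A pose or a line that the arm cannot do raises env.MotionError and nothing moves.
- order.finish_job(): hands the job in; it is judged then, once.
Readings, each from a call of its own:
- readout.current_clock(): time.
- readout.current_q(): joint angles.
- readout.current_qd(): joint speeds.
- readout.current_joint_efforts(): joint torques, N m.
- readout.current_tcp_pos(): TCP position.
- readout.current_orientation(): TCP orientation.
- readout.current_contact_force(): force on the tool from outside, world axes, zero at the start.
- readout.current_moment(): the same for the moment, N m.
- readout.current_width(): opening from 0.0 (shut) to 1.0 (fully open).
- readout.current_finger_force(): force on a finger pad.
Only numpy, scipy, OpenCV 4.12 (cv2) and the standard library are available. Lean on these libraries where they do the work, as an engineer would, in place of code of your own. Each camera call takes 0.05 s, during which the arm holds its last target. There are 200 camera calls.

## Working session

There is one attempt and no reset: what is moved stays moved. The work goes in short steps, each a Python script; the robot and the scene stay as the last script left them, time stands still between calls to the robot, and variables do not carry over. Pictures are saved under pics/ and viewed, at most 10 in all, crops included, and the job is handed in when it is done.

```bash
ls; mkdir -p pics; cat > h.py <<'E'
import numpy as np, cv2
from rig import env, solver, cams, order, readout
def cap(n):
    c=cams.get_calibration(n); im,d=cams.capture(n); return im,d,c
def rays(c,uv):
    K=np.array([[c['fx'],0,c['cx']],[0,c['fy'],c['cy']],[0,0,1.]])
    p=cv2.undistortPoints(np.array(uv,float).reshape(-1,1,2),K,np.array(c['dist_coeffs'],float)).reshape(-1,2)
    T=np.array(c['cam_to_world']); d=np.c_[p[:,0],-p[:,1],-np.ones(len(p))]@T[:3,:3].T
    return T[:3,3],d
def onplane(c,uv,z):
    o,d=rays(c,uv); return o+d*((z-o[2])/d[:,2])[:,None]
def cloud(c,dep,mask):
    v,u=np.nonzero(mask&(dep>0)); o,d=rays(c,np.c_[u,v]); return o+d*dep[v,u][:,None]
E
python3 - <<'E'
from h import *
out=[]
for n in ("scene","side"):
    im,d,c=cap(n); np.savez(f'{n}.npz',im=im,d=d); cv2.imwrite(f'pics/{n}0.png',im[:,:,::-1]); print(n,np.round(c['cam_to_world'],2),c['fx'],c['dist_coeffs'])
print(readout.current_clock(),readout.current_orientation())
E
```

```text
pics
scene [[ 6.50000e-01  4.90000e-01 -5.80000e-01 -2.18070e+02]
 [-7.60000e-01  4.00000e-01 -5.10000e-01 -9.23540e+02]
 [-1.00000e-02  7.70000e-01  6.30000e-01  1.00306e+03]
 [ 0.00000e+00  0.00000e+00  0.00000e+00  1.00000e+00]] 403.4159215019348 [-0.07257275  0.          0.          0.          0.        ]
side [[-1.0000e+00  4.0000e-02 -2.0000e-02  6.2127e+02]
 [-3.0000e-02 -4.9000e-01  8.7000e-01  9.5480e+02]
 [ 3.0000e-02  8.7000e-01  4.9000e-01  7.2197e+02]
 [ 0.0000e+00  0.0000e+00  0.0000e+00  1.0000e+00]] 390.3040031978295 [-0.09746015  0.          0.          0.          0.        ]
0.1 [-0.60371447 -3.08233502  0.00308689]
```

View pics/scene0.png

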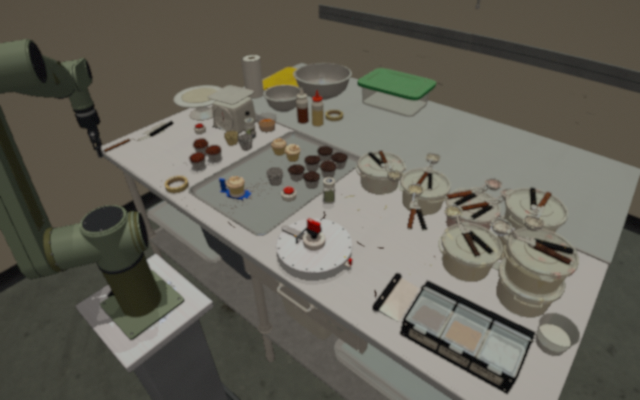

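View pics/side0.png

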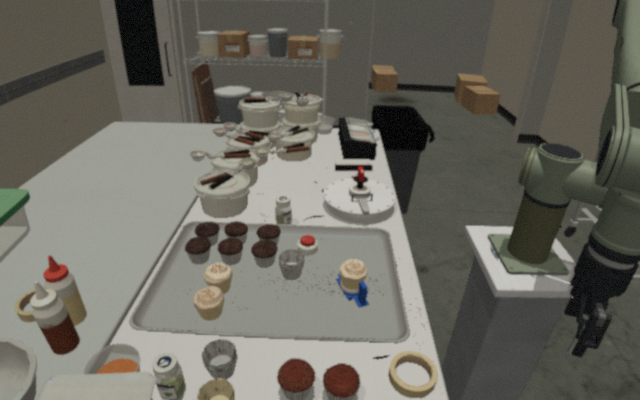

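The scene view shows the carrier at about (236,187) on the pan. The turntable is at (315,245), its knob at (315,227), its pointer at (350,262) and its rail toward (290,232). The side view shows the carrier at (355,285) with its tab at (363,293), and the turntable at (358,195). The timer and jar are near (290,192) and (329,190), the foil cups at (275,176), and the scraper at (392,295).

```bash
python3 - <<'E'
from h import *
for n in ("scene","side"):
    f=np.load(n+'.npz'); im,d=f['im'],f['d']; c=cams.get_calibration(n)
    r,g,b=[im[:,:,i].astype(int) for i in range(3)]
    for nm,m in (("blue",(b>r+50)&(b>g+30)),("red",(r>110)&(g<60)&(b<70))):
        k,l,s,ce=cv2.connectedComponentsWithStats(m.astype(np.uint8))
        for i in range(1,k):
            if s[i,4]<8: continue
            P=cloud(c,d,l==i)
            if len(P): print(n,nm,ce[i].round(),s[i,4],np.median(P,0).round(),P.min(0).round(),P.max(0).round())
E
```

```text
scene blue [224. 187.] 60 [522. 231.  28.] [509. 198.  12.] [534. 247.  78.]
scene blue [245. 195.] 47 [559. 145.  19.] [528. 124.  14.] [584. 166.  24.]
scene red [317.  98.] 41 [1218.  328.  148.] [1199.  308.   44.] [1408.  512.  158.]
scene red [199. 125.] 12 [780. 754.  39.] [767. 742.  37.] [792. 762.  46.]
scene red [288. 190.] 43 [667.   7.  44.] [655.  -6.  34.] [684.  23.  48.]
scene red [314. 223.] 29 [ 506. -273.  140.] [ 499. -289.  134.] [ 512. -250.  144.]
side blue [338. 280.] 13 [587. 164.  20.] [584. 155.  19.] [590. 173.  22.]
side blue [359. 295.] 202 [534. 244.  28.] [515. 212.  16.] [569. 255.  79.]
side red [360. 169.] 19 [ 516. -271.  143.] [ 506. -289.  136.] [ 522. -244.  146.]
side red [308. 240.] 54 [675.  28.  45.] [661.  10.  39.] [696.  38.  49.]
side red [ 53. 268.] 79 [1226.  341.  159.] [1216.  316.  149.] [1239.  347.  190.]
side red [ 56. 276.] 37 [1216.  353.  148.] [1203.  330.  145.] [1238.  362.  151.]
```

```bash
python3 - <<'E'
from h import *
o=readout.current_orientation()
for n,p in (("wc",[530,180,360]),("wt",[500,-250,420])):
    env.move_to(p,o); im,d,c=cap("wrist"); np.savez(n+'.npz',im=im,d=d,**{k:np.array(v) for k,v in c.items()})
    cv2.imwrite(f'pics/{n}.png',im[:,:,::-1]); print(np.round(c['cam_to_world'],2),c['fx'])
print(readout.current_clock(),readout.current_q())
E
```

```text
[[ 3.8000e-01 -8.9000e-01 -2.5000e-01  4.6562e+02]
 [ 9.3000e-01  3.6000e-01  1.0000e-01  2.0764e+02]
 [-0.0000e+00 -2.7000e-01  9.6000e-01  4.2993e+02]
 [ 0.0000e+00  0.0000e+00  0.0000e+00  1.0000e+00]] 275.58629925148983
[[ 3.8000e-01 -8.9000e-01 -2.5000e-01  4.3639e+02]
 [ 9.3000e-01  3.6000e-01  1.0000e-01 -2.2228e+02]
 [-0.0000e+00 -2.7000e-01  9.6000e-01  4.8990e+02]
 [ 0.0000e+00  0.0000e+00  0.0000e+00  1.0000e+00]] 275.58629925148983
3.5333 [-6.15572613e-01  1.08016205e-01  1.41849338e+00 -1.63061230e-03
  1.61543297e+00 -1.80146790e+00]
```

View pics/wc.png

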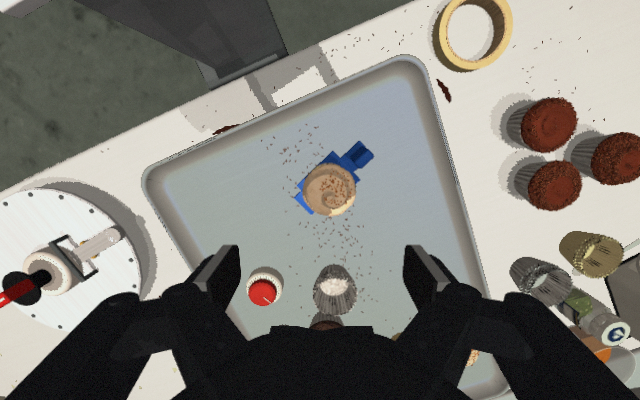

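View pics/wt.png

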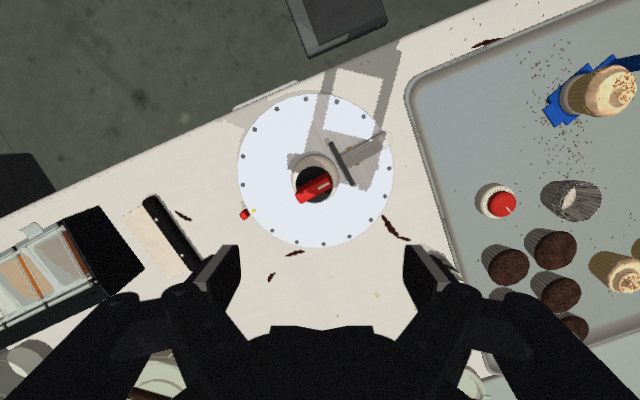

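The wrist views are clear. In the first, the carrier's cupcake is at (328,190), its tab at (357,155) and its tongue at (304,203). In the second, the knob is at (315,190), the keeper bar at (341,163), the rail end at (385,134) and the pointer at (245,213).

```bash
cat > meas.py <<'E'
from h import *
from scipy.optimize import least_squares
def comps(m,mn=30):
    k,l,s,ce=cv2.connectedComponentsWithStats(m.astype(np.uint8)); return [(l==i,ce[i],s[i,4]) for i in range(1,k) if s[i,4]>=mn]
def rect(c,m,z):
    v,u=np.nonzero(m); P=onplane(c,np.c_[u,v],z); return P
def box(P):
    (cx,cy),(w,h),a=cv2.minAreaRect(P[:,:2].astype(np.float32)); a=np.radians(a)
    if w<h: w,h,a=h,w,a+np.pi/2
    return np.round([cx,cy,w,h],1),round(a,4)
def blue(im):
    r,g,b=[im[:,:,i].astype(int) for i in range(3)]; return (b>r+40)&(b>g+25)
E
python3 - <<'E'
from meas import *
f=np.load('wc.npz'); c={k:f[k] for k in f}; im,d=f['im'],f['d']
m=blue(im); m[:, :280]=0; m[230:]=0
v,u=np.nonzero(m&(d>0)); o,dr=rays(c,np.c_[u,v]); P=o+dr*d[v,u][:,None]
print(np.histogram(P[:,2],bins=np.arange(-5,95,5)))
top=P[P[:,2]>68]; print('tabtop',len(top),top.mean(0),box(top))
low=P[(P[:,2]>12)&(P[:,2]<30)]; print('low',box(low),np.median(low[:,2]))
pan=(d>0)&~m; pan[:100]=0;pan[240:]=0;pan[:,:240]=0;pan[:,400:]=0
Q=cloud(c,d,pan); print('pan z',np.percentile(Q[:,2],[20,50,70]))
ck=Q[Q[:,2]>60]; print('cake',ck.mean(0),ck[:,2].max())
dirv=0
f=np.load('wt.npz'); c={k:f[k] for k in f}; im,d=f['im'],f['d']
v,u=np.nonzero(d>0); o,dr=rays(c,np.c_[u,v]); P=o+dr*d[v,u][:,None]
near=np.hypot(P[:,0]-510,P[:,1]+270)<150
D=near&(abs(P[:,2]-45)<6); mask=np.zeros(d.shape,np.uint8); mask[v[D],u[D]]=255
cn=max(cv2.findContours(mask,0,1)[0],key=cv2.contourArea); h=cv2.convexHull(cn).reshape(-1,2)
E=onplane(c,h,45)[:,:2]
s=least_squares(lambda p:np.hypot(E[:,0]-p[0],E[:,1]-p[1])-p[2],[510,-270,130],loss='soft_l1'); print('disc',s.x,np.abs(s.fun).mean(),np.median(P[D][:,2]))
C=s.x[:2]
r,g,b=[im[:,:,i].astype(int) for i in range(3)]
red=(r>100)&(g<70)&(b<70)
for mm,ce,a in comps(red,15):
    Q=cloud(c,d,mm); q=np.median(Q,0); e=q[:2]-C; print('red',ce.round(),a,q.round(1),np.hypot(*e),np.arctan2(e[1],e[0]))
    if np.hypot(*e)<60:
        T=Q[Q[:,2]>138]; print('knobtop',box(T),T.mean(0),np.median(T[:,2]))
yel=(r>150)&(g>130)&(b<110)
for mm,ce,a in comps(yel,2):
    q=onplane(c,[ce],45)[0]; e=q[:2]-C
    if np.hypot(*e)<140: print('yellow',ce,np.hypot(*e),np.arctan2(e[1],e[0]))
# keeper top & rail
K=P[near&(P[:,2]>20)&(P[:,2]>62+0)&(P[:,2]<90)&(np.hypot(P[:,0]-C[0],P[:,1]-C[1])>38)]
print('keeper',len(K),box(K),K.mean(0),np.median(K[:,2]))
R=P[near&(P[:,2]>52)&(P[:,2]<61)&(np.hypot(P[:,0]-C[0],P[:,1]-C[1])>60)]
print('rail',len(R),box(R),R.mean(0),np.median(R[:,2]))
e=R.mean(0)[:2]-C; print('rail dir',np.arctan2(e[1],e[0]))
E
```

```text
(array([  0,   6,   0,   0, 310, 414,  10,   7,  12,   9,  11,  11,  10,
        14,  12,  25, 181,   0,   0]), array([-5,  0,  5, 10, 15, 20, 25, 30, 35, 40, 45, 50, 55, 60, 65, 70, 75,
       80, 85, 90]))
tabtop 209 [528.08284081 238.95076578  76.27121549] (array([543.4, 200.6, 109.3,  12.9]), np.float64(1.9353))
low (array([545. , 190.5, 131.5,  60.2]), np.float64(1.8261)) 20.16303372863422
pan z [1.22627289 2.06196985 2.7067314 ]
cake [547.99359592 185.02047337  83.55479969] 95.70920166378534
disc [ 512.21920172 -264.79556145  129.25276681] 0.17335338811767337 45.205404103648846
red [312. 191.] 370 [ 512.  -266.8  143. ] 2.047163147108575 -1.6912309191310833
knobtop (array([ 512.1, -264.6,   48.2,   14.9]), np.float64(1.6905)) [ 511.7126046  -265.93349354  142.89684161] 142.9836366688536
red [502. 204.] 463 [675.4  12.3  44.8] 321.59588749752197 1.03865784092666
red [243. 215.] 44 [ 527.5 -403.7   45.5] 139.74224069549652 -1.4614632426180465
yellow [253.         210.28571429] 121.02911241031543 -1.4498000831221145
keeper 260 (array([ 506.6, -217.3,   73.7,    8. ]), np.float64(0.1209)) [ 505.58010235 -217.40266254   73.00207115] 73.15227850369092
rail 784 (array([ 500.5, -178.1,   94.8,   43.3]), np.float64(1.3721)) [ 500.50540651 -169.24151803   57.05212284] 57.149145932525954
rail dir 1.6927758945738198
```

```bash
cat >> h.py <<'E'
from scipy.spatial.transform import Rotation as Ro
def down(yaw):  # tool x at angle yaw, z down
    x=np.array([np.cos(yaw),np.sin(yaw),0]); z=np.array([0,0,-1.]); return Ro.from_matrix(np.c_[x,np.cross(z,x),z]).as_rotvec()
E
cat >> meas.py <<'E'
def table(im,d,c,C=(512,-265)):
    v,u=np.nonzero(d>0); o,dr=rays(c,np.c_[u,v]); P=o+dr*d[v,u][:,None]
    near=np.hypot(P[:,0]-C[0],P[:,1]-C[1])<150
    D=near&(abs(P[:,2]-45)<6); mask=np.zeros(d.shape,np.uint8); mask[v[D],u[D]]=255
    cn=max(cv2.findContours(mask,0,1)[0],key=cv2.contourArea); E=onplane(c,cv2.convexHull(cn).reshape(-1,2),45)[:,:2]
    s=least_squares(lambda p:np.hypot(E[:,0]-p[0],E[:,1]-p[1])-p[2],[*C,130],loss='soft_l1'); C=s.x[:2]
    r,g,b=[im[:,:,i].astype(int) for i in range(3)]
    print('disc',s.x,np.abs(s.fun).mean(),np.median(P[D][:,2]))
    red=P[near&((r>100)&(g<70)&(b<70))[v,u]&(P[:,2]>139)]; print('knob',box(red),np.median(red[:,2]))
    rr=np.hypot(P[:,0]-C[0],P[:,1]-C[1])
    K=P[near&(P[:,2]>68)&(P[:,2]<78)&(rr>38)]; print('keeper',box(K))
    # rail centre line, 14 mm wide bins
    for lo,hi in ((75,95),(95,115),(115,130)):
        e=P[near&(P[:,2]>54)&(P[:,2]<60)&(rr>lo)&(rr<hi)][:,:2]-C
        if len(e)>20:
            a=np.arctan2(e[:,1],e[:,0]); a=a[abs(a-1.69)<.25]; print('rail',lo,len(a),np.median(a),(a.max()+a.min())/2,(a.max()-a.min())*(lo+hi)/2)
def carrier(im,d,c):
    m=blue(im); v,u=np.nonzero(m&(d>0)); o,dr=rays(c,np.c_[u,v]); P=o+dr*d[v,u][:,None]
    P=P[np.hypot(P[:,0]-545,P[:,1]-190)<110]
    t=P[P[:,2]>72]; t=t[np.hypot(*(t[:,:2]-np.median(t[:,:2],0)).T)<18]; print('tab',len(t),box(t),np.median(t[:,2]))
    l=P[(P[:,2]>12)&(P[:,2]<30)]; print('low',box(l),np.median(l[:,2]))
E
python3 - <<'E'
from meas import *
def old(n):
    f=np.load(n+'.npz'); return f['im'],f['d'],{k:f[k] for k in f}
table(*old('wt')); carrier(*old('wc'))
y=2.756-np.pi
for n,p in (("wt2",[524,-280,420]),("wc2",[560,200,360])):
    env.move_to(p,down(y)); im,d,c=cap("wrist"); np.savez(n+'.npz',im=im,d=d,**{k:np.array(v) for k,v in c.items()})
    (table if 't' in n else carrier)(im,d,c)
cv2.imwrite('pics/wc2.png',im[:,:,::-1])
print(readout.current_clock(),readout.current_q())
E
```

```text
disc [ 512.21920171 -264.79556146  129.25276681] 0.17335338863035035 45.205404103648846
knob (array([ 512.1, -264.5,   48. ,   14.9]), np.float64(1.6905)) 142.9861839950018
keeper (array([ 506.7, -217.3,   73.7,    8. ]), np.float64(0.1209))
rail 75 201 1.691229522440857 1.6935312867341223 26.23761028260752
rail 95 206 1.6931601364111177 1.6895578389198511 25.056733170947652
rail 115 154 1.6920624543842566 1.6895391563985314 24.85652563714928
tab 195 (array([528.5, 240.2,  24.9,  12.8]), np.float64(1.9548)) 76.77927758691203
low (array([545. , 190.5, 131.5,  60.2]), np.float64(1.8261)) 20.16303372863422
disc [ 512.05308905 -265.44895775  129.22344617] 0.1908243890926381 45.170032721301425
knob (array([ 512.5, -265.8,   47.6,   14.8]), np.float64(1.6871)) 142.83459539322934
keeper (array([ 505.8, -217.6,   73.7,    8.5]), np.float64(0.1224))
rail 75 171 1.690066638893922 1.700655655372046 26.567655668706568
rail 95 169 1.693535691616934 1.6976994926397295 26.011624261794953
rail 115 124 1.6905876592518627 1.6948561459320746 24.26782238502194
tab 167 (array([529.3, 240. ,  24.5,  12.2]), np.float64(1.9583)) 76.86722903705981
low (array([549.7, 192.9, 132.8,  60.3]), np.float64(1.8961)) 20.165434614047797
8.0333 [ 1.95644949e-01  2.11129220e-01  1.41984872e+00 -3.31322047e-04
  1.51016962e+00  2.15380377e+00]
```

Both half-turn views agree to within about 0.5 mm. The axis is at (512.1,-265.1), the rail at 1.692 rad, and the tab at (528.9,240.1) with yaw 1.956. Next I grasp the carrier and bring it in front of the rail.

```bash
cat >> h.py <<'E'
C=np.array([512.1,-265.1]); PHI=1.692; U=np.array([np.cos(PHI),np.sin(PHI)])
def railpos(x,z): # TCP for carrier x in seat frame
    return [*(C+U*(95-x+62)),z]
E
python3 - <<'E'
from h import *
t=[528.9,240.1]; o=down(1.956)
env.move_to([*t,200],o); print(readout.current_q().round(2) if hasattr(readout.current_q(),'round') else readout.current_q())
env.set_gripper(0.6); print(env.movel([*t,115.8],vel=100,contact_N=8))
env.set_gripper(0,force=80); print(readout.current_width(),readout.current_finger_force(),readout.current_contact_force(),readout.current_tcp_pos())
env.movel([*t,190],vel=80)
env.move_to(railpos(-105,190),down(PHI)); env.movel(railpos(-105,160),vel=80)
print(readout.current_contact_force(),readout.current_moment(),readout.current_width(),readout.current_clock(),readout.current_tcp_pos())
for n in ("scene","side"):
    im,d,c=cap(n); x=(slice(190,300),slice(230,400)) if n=="scene" else (slice(140,250),slice(280,450))
    cv2.imwrite(f'pics/{n}1.png',cv2.resize(im[x][:,:,::-1],None,fx=4,fy=4))
E
```

```text
[ 0.28  0.32  1.62 -0.    1.2  -0.11]
False
0.1501180562266727 77.78043508529663 [-0.88077016 -1.34122125  4.92465283] [529.21793202 240.18162331 116.59967564]
[-0.00677346 -0.15649823 -2.46972026] [ 0.12682426 -0.00411181 -0.00877012] 0.15006007954235923 14.4167 [480.39923829  -4.50715475 159.62279676]
```

View pics/side1.png

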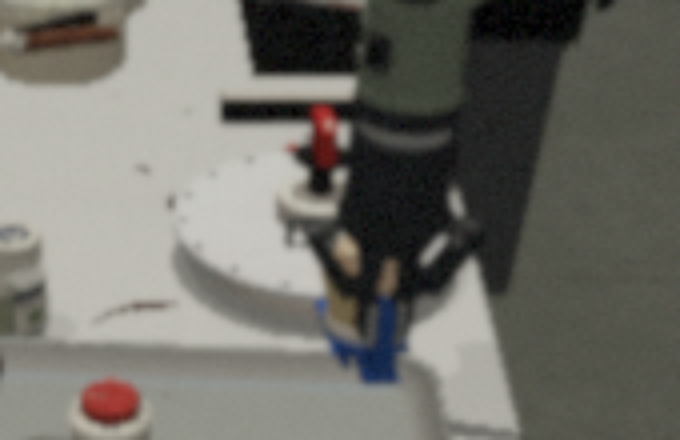

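The side view shows the carrier gripped upright at about (365,330) in the crop, in line with the rail. Next I slide it on.

```bash
python3 - <<'E'
from h import *
z=161.2
env.movel(railpos(-105,z),vel=50)
def st(tag,r):
    p=np.array(readout.current_tcp_pos()); f=np.array(readout.current_contact_force()); e=p[:2]-C
    print(tag,r,'x',round(157-e@U,2),'y',round(float(e@[-U[1],U[0]]),2),'z',p[2].round(2),'F along',round(float(-f[:2]@U),1),'lat',round(float(f[:2]@[-U[1],U[0]]),1),'Fz',f[2].round(1),readout.current_clock())
for x,v,cn in ((-80,60,6),(-60,20,8),(-14,40,10)):
    r=env.movel(railpos(x,z),vel=v,contact_N=cn); st(x,r)
    if r: break
E
```

```text
-80 False x -79.61 y 0.09 z 161.14 F along -0.4 lat -0.7 Fz -2.3 15.3333
-60 False x -60.09 y 0.01 z 161.19 F along 0.1 lat 0.8 Fz -1.8 16.4833
-14 False x -14.26 y 0.06 z 161.17 F along 0.7 lat -0.2 Fz -2.6 17.7833
```

Clean entry, with almost no contact force. Next is the last stretch, past the spring balls.

```bash
python3 - <<'E'
from h import *
z=160.6
def st(tag,r):
    p=np.array(readout.current_tcp_pos()); f=np.array(readout.current_contact_force()); e=p[:2]-C
    print(tag,r,'x',round(157-e@U,2),'y',round(float(e@[-U[1],U[0]]),2),'z',p[2].round(2),'F along',round(float(-f[:2]@U),1),'lat',round(float(f[:2]@[-U[1],U[0]]),1),'Fz',f[2].round(1),readout.current_clock(),readout.current_width())
for x in np.arange(-12,1.6,1.5):
    r=env.movel(railpos(x,z),vel=15,contact_N=35); st(x,r)
    if r: break
E
```

```text
-12.0 False x -12.04 y -0.01 z 160.58 F along -0.7 lat 0.5 Fz -2.8 18.075 0.15391471855667155
-10.5 False x -10.66 y -0.06 z 160.54 F along -1.3 lat -0.5 Fz -3.4 18.325 0.14774504591158008
-9.0 False x -9.95 y 0.01 z 160.53 F along -5.3 lat -1.5 Fz -0.6 18.575 0.15314357772389378
-7.5 False x -9.2 y 0.15 z 160.42 F along -6.9 lat -1.0 Fz 0.6 18.825 0.15092273934830644
-6.0 False x -8.84 y 0.16 z 160.57 F along -11.6 lat 0.2 Fz 2.5 19.075 0.1526310139783
-4.5 False x -7.79 y 0.14 z 160.69 F along -12.1 lat -0.2 Fz 2.9 19.325 0.15100344527569706
-3.0 False x -4.1 y 0.31 z 160.3 F along -2.4 lat 0.4 Fz -3.5 19.575 0.15474940798174838
-1.5 False x -0.42 y 0.05 z 160.53 F along 1.9 lat 0.0 Fz -4.7 19.825 0.15105939093911816
0.0 False x 0.55 y -0.14 z 160.85 F along 0.7 lat 1.1 Fz -1.8 20.075 0.1545983137160643
1.5 False x 1.38 y -0.09 z 160.67 F along -1.6 lat -0.6 Fz -1.3 20.325 0.1501447042657815
```

```bash
python3 - <<'E'
from h import *
env.movel(railpos(0.8,159.8),vel=15); print(readout.current_contact_force(),readout.current_clock())
env.set_gripper(0.5); env.hold(0.3)
env.movel(railpos(0.8,260),vel=120)
env.move_to([*(C+U*110),330],down(PHI-np.pi/2+.3)); im,d,c=cap("wrist")
cv2.imwrite('pics/w3.png',im[:,:,::-1]); print(readout.current_clock())
m=blue(im) if 0 else (im[:,:,2].astype(int)>im[:,:,0].astype(int)+40)
P=cloud(c,d,m); P=P[np.hypot(*(P[:,:2]-C).T)<240]
e=P[:,:2]-C; X=95-e@U; Y=e@[U[1],-U[0]]
t=P[:,2]>112; print('tab x',X[t].min(),X[t].max(),'y',Y[t].min(),Y[t].max(),'top z',np.median(P[t,2]))
l=(P[:,2]<80); print('low x',X[l].min(),X[l].max(),'y',np.percentile(Y[l],[1,99]),np.median(P[l,2]))
print(cv2.minAreaRect(P[t][:,:2].astype(np.float32)))
E
```

```text
[-0.31499525  0.34845494 -2.09333576] 20.575
23.4
tab x -74.37587830699479 24.05574141744549 y -5.017881527858493 25.868079422833556 top z 119.68735477324267
low x -76.64029011266578 55.42791688320019 y [-26.55834039  30.79829909] 63.18484447467824
((506.1971740722656, -145.5131378173828), (15.50074291229248, 101.75167846679688), 17.8890380859375)
```

View pics/w3.png

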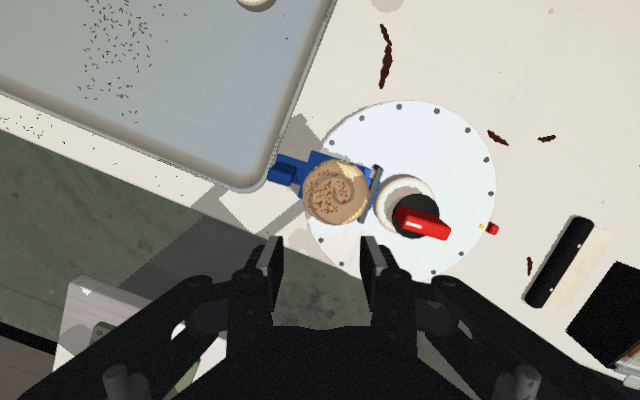

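The carrier is home: the tongue tip is at x=+55.4 mm, the tab top is at 119.7 mm, and in the picture the tongue is under the keeper at (372,185). The yellow dot at (482,226) still lines up with the pointer at (492,229). Next I take the knob and turn it.

```bash
python3 - <<'E'
from h import *
env.move_to([*C,260],down(PHI)); env.set_gripper(0.55)
print(env.movel([*C,183],vel=80,contact_N=10))
env.set_gripper(0,force=120); print(readout.current_width(),readout.current_finger_force(),readout.current_contact_force(),readout.current_clock())
for k in range(1,13):
    a=1.178*k/12; env.move_to([*C,183],down(PHI-a))
    R=Ro.from_rotvec(readout.current_orientation()).as_matrix()[:,0]
    print(round(a,3),'yaw',round(PHI-np.arctan2(R[1],R[0]),3),'M',np.round(readout.current_moment(),2),'F',np.round(readout.current_contact_force(),1),readout.current_finger_force(),round(readout.current_clock(),2))
E
```

```text
False
0.1676769404444281 117.76881694793701 [-5.38707656 -0.53416274  6.07785656] 26.4167
0.098 yaw 0.097 M [0.02 0.58 0.26] F [-4.   0.5  6.2] 117.75889992713928 26.67
0.196 yaw 0.196 M [0.02 0.6  0.06] F [-3.5  0.1  4.8] 117.75572061538696 26.92
0.294 yaw 0.295 M [ 0.03  0.58 -0.1 ] F [-4.5  0.6  5.3] 117.77563333511353 27.17
0.393 yaw 0.393 M [ 0.08  0.63 -0.02] F [-3.4  0.2  6. ] 117.75206565856934 27.42
0.491 yaw 0.49 M [0.08 0.55 0.29] F [-4.4  0.5  5.1] 117.76762962341309 27.67
0.589 yaw 0.589 M [0.07 0.66 0.1 ] F [-3.8  1.3  5.6] 117.75867819786072 27.92
0.687 yaw 0.688 M [ 0.11  0.68 -0.06] F [-4.   0.6  6.1] 117.77279376983643 28.17
0.785 yaw 0.785 M [ 0.04  0.63 -0.04] F [-4.4  0.6  5.3] 117.76967883110046 28.42
0.884 yaw 0.883 M [0.05 0.68 0.32] F [-3.9 -0.5  6.4] 117.78204560279846 28.67
0.982 yaw 0.981 M [0.07 0.69 0.1 ] F [-4.8  0.8  5.7] 117.77324080467224 28.92
1.08 yaw 1.08 M [ 0.13  0.68 -0.  ] F [-4.2  0.8  6.3] 117.79174447059631 29.17
1.178 yaw 1.178 M [ 0.03  0.66 -0.07] F [-4.3 -0.1  5.9] 117.79062867164612 29.42
```

The moment shows three clicks. I check the final state with the cameras.

```bash
python3 - <<'E'
from h import *
env.hold(0.3)
im,d,c=cap("wrist"); s,_,_=cap("scene")
cv2.imwrite('pics/end.png',np.hstack([cv2.resize(im,(400,250)),cv2.resize(s[190:290,240:400],(400,250))])[:,:,::-1])
m=(im[:,:,2].astype(int)>im[:,:,0].astype(int)+40); P=cloud(c,d,m); P=P[np.hypot(*(P[:,:2]-C).T)<240]
u=np.array([np.cos(PHI-1.178),np.sin(PHI-1.178)]); e=P[:,:2]-C; X=95-e@u; Y=e@[u[1],-u[0]]
t=(P[:,2]>115)&(X<-40); print('tab',t.sum(),X[t].min(),X[t].max(),Y[t].min(),Y[t].max(),np.median(P[t,2]))
r=[im[:,:,i].astype(int) for i in range(3)]
v,w=np.nonzero((r[0]>150)&(r[1]>130)&(r[2]<110))
q=onplane(c,np.c_[w,v],45)[:,:2]-C if len(v) else np.zeros((0,2)); q=q[(np.hypot(*q.T)>110)&(np.hypot(*q.T)<130)]
if len(q): print('yellow angle moved',(PHI-np.pi)-np.arctan2(*q.mean(0)[::-1]))
print(readout.current_moment(),readout.current_finger_force(),readout.current_clock())
E
```

```text
Traceback (most recent call last):
ValueError: zero-size array to reduction operation minimum which has no identity
```

View pics/end.png

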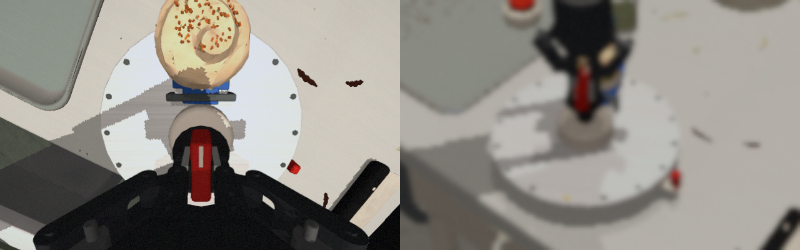

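The knob bar and keeper are square to the gripper, with the tongue under the keeper at (200,90). The pointer at (293,167) sits on a dot, and the yellow dot has moved round to (568,198). I hand the job in.

```bash
python3 -c "
from h import *
print(readout.current_moment(),readout.current_finger_force(),readout.current_clock()); print(order.finish_job())"
```

```text
[0.04702443 0.6554281  0.00362383] 117.79074668884277 29.8167
the job is handed in; nothing more can be done
None
```

The carrier clicked home and was let go. The turntable is three clicks clockwise at its third stop with the knob still gripped at about 118 N, and the job was handed in at 29.8 s; no verdict came back.

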